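Stow tool holders in the divided crate

TASK

Take the three steel tool holders out of the leaning rack and stand them upright, feet down, in the divided grey crate, one to a free cell: the tall one in the back row along the crate's high wall, the two short ones in the front row along the low wall. Set them down gently on the cell floors rather than dropping them, and leave the two hubs already in the crate and the jar and wrench on the bench where they are.

Things in the scene. Friction and masses are not known exactly. Their poses are not given: they have to be found in the camera images.
- tall_holder: The tall holder, leaning in the rack at the start, axis 27 degrees from vertical, top towards the robot. Plain round steel, 44 mm diameter for its lower 115 mm (two thin dark bands, 3 mm foot chamfer), then a 32 mm diameter nose; 132 mm long in all, about 0.45 kg. Origin: centre of the flat foot; z runs up its axis to the nose.
- short_holder_a: One of two alike short holders, leaning in the rack at the start, axis 27 degrees from vertical, top towards the robot. Plain round steel, 44 mm diameter for its lower 88 mm (two thin dark bands, 3 mm foot chamfer), then a 32 mm diameter nose; 105 mm long in all, about 0.35 kg. Origin: centre of the flat foot; z runs up its axis to the nose.
- short_holder_b: The other short holder, leaning in the rack at the start, axis 27 degrees from vertical, top towards the robot. Plain round steel, 44 mm diameter for its lower 88 mm (two thin dark bands, 3 mm foot chamfer), then a 32 mm diameter nose; 105 mm long in all, about 0.35 kg. Origin: centre of the flat foot; z runs up its axis to the nose.
- rack: Fixed grey steel rack, base 130 x 300 mm, origin at centre of underside, robot on its -x side. Three places 100 mm apart along y; feet stand 10 mm to +x and 45 mm up on a sloping ledge; the -x side of a holder leans on a board reaching 65 mm along it from the foot. Ribs 28 mm to each side of a place: 45 mm long, 10 mm high off the board. Holders pull out along their axis.
- crate: Fixed grey open crate, 140 (x) x 208 (y) mm, origin at centre of underside, z up. Six cells 64 x 64 mm inside, walls 4 mm, floor 5 mm thick. Cell centres: x = -34 mm (front row, low wall) or +34 mm (back row, high wall); y = -68, 0, +68 mm. Walls and dividers 45 mm high, but the back wall at +x and the ends of the side walls next to it 70 mm.
- stowed_hub_front: dark steel hub already standing in its crate cell (middle cell of the front row), 48 mm diameter, 38 mm high, origin at the centre of its underside, z up. Leave it where it is.
- stowed_hub_back: dark steel hub already standing in its crate cell (+y cell of the back row), 48 mm diameter, 38 mm high, origin at the centre of its underside, z up. Leave it where it is.
- grease_jar: White plastic screw-top jar standing on the bench, 60 mm diameter, 95 mm high; origin at the centre of its underside. Leave alone.
- wrench: Steel wrench, 200 mm long, lying on the bench along its x; origin at its middle, underside. Leave alone.

How it is judged:
At the end, for the whole second after the job is handed in: Each of the three holders stands on the floor of a crate cell (foot height within 6 mm of the floor), upright within about 5.7 degrees, released and at rest: the tall one in the back row (high wall), the two short ones in the front row (low wall). The cells hold only one each (x of tall_holder in the frame of crate between 0.02 and 0.05 m and y of tall_holder in the frame of crate between -0.095 and 0.095 m and z of tall_holder in the frame of crate between -0.002 and 0.011 m and angle between each of tall_holder, short_holder_a, short_holder_b's own z axis and vertical below 0.1 rad and linear speed of each of tall_holder, short_holder_a, short_holder_b below 0.02 m/s and contact force between the fingers and tall_holder below 0.05 N and x of short_holder_a in the frame of crate between -0.05 and -0.02 m and y of short_holder_a in the frame of crate between -0.095 and 0.095 m and z of short_holder_a in the frame of crate between -0.002 and 0.011 m and contact force between the fingers and short_holder_a below 0.05 N and x of short_holder_b in the frame of crate between -0.05 and -0.02 m and y of short_holder_b in the frame of crate between -0.095 and 0.095 m and z of short_holder_b in the frame of crate between -0.002 and 0.011 m and contact force between the fingers and short_holder_b below 0.05 N); the robot touches nothing.
It fails at once if a holder is dropped: it moves faster than 0.5 m/s (a fall of over 13 mm) out of the gripper ((contact force between the fingers and tall_holder below 0.05 N and linear speed of tall_holder above 0.5 m/s) or (contact force between the fingers and short_holder_a below 0.05 N and linear speed of short_holder_a above 0.5 m/s) or (contact force between the fingers and short_holder_b below 0.05 N and linear speed of short_holder_b above 0.5 m/s)).
It fails at once if a hub already in the crate is shifted more than 30 mm or tipped over 0.4 rad (distance of any of stowed_hub_front, stowed_hub_back from where it was at the start of the episode above 0.03 m or angle between any of stowed_hub_front, stowed_hub_back's own z axis and vertical above 0.4 rad).
It fails at once if the jar or the wrench is moved more than 30 mm (distance of any of grease_jar, wrench from where it was at the start of the episode above 0.03 m).
It also fails if it takes over 72 s, if anything falls off the work surface, if the arm or the gripper's body presses on something with over 40 N, if the wrist force passes 120 N, or if a joint passes its speed limit or range.

ROBOT

A 6-joint arm with a two-finger parallel gripper is mounted at the origin on the work surface. World frame = base frame: x ahead of the robot, y to its left, z up, the work surface at z = 0. Lengths are in m, angles in rad, forces in N, time in s.
With the tool pointing down it reaches from about 0.275 to 0.825 m from the base axis. Payload 5.2 kg.
Tool frame: the origin (TCP) lies at the very end of the fingers, on their centre line; the grasp point (between the pads) lies 19 mm behind it; z points along the fingers, y is the line along which they close (so a half turn about z gives the same grasp; the last joint's range is limited). The gripper opens to 93 mm and grips with 3 to 60 N. Pads are 15 mm wide; open, the fingers measure 128 mm over their backs; the gripper's body (75 mm by 188 mm) begins 65 mm behind the grasp point.
Start: joints at [-1.446, 0.259, 1.535, -0, 1.348, -0.203], TCP at [0.177, -0.521, 0.219] pointing down, gripper open.
Joint ranges: [-3.14, 3.14], [-0.91, 2.08], [0.19, 2.58], [-1.22, 4.36], [0.22, 2.71], [-3.12, 3.12]. Speed limits (rad/s): [2.57, 2.57, 3.14, 3.14, 3.14, 3.14].

INTERFACE

Orientations are given as a unit quaternion [x, y, z, w].
In Python, from cell import bot gives the robot as it stands.
- The arm moves only by the shell command python3 -m creep 'ROWS' [FORCE]. ROWS is text: rows parted by semicolons, each of 7 numbers parted by spaces: the shift along the tool's x, y, z in units of 500 mm (1.0 is 500 mm), then the turn, a rotation vector about the tool's x, y, z in units of pi/2 rad (1.0 is pi/2 rad), then the opening, from 0 (shut) to 1 (fully open). A call has 1 to 5 rows; each row is the pose to reach, as a shift and turn from the pose commanded when the call began, along the tool's axes at that moment; what a row does not reach only later rows make up. A row lasts 1/8 s, in which the tool goes at most 62.5 mm and 10.7 degrees, less where a joint would pass 70% of its speed; a pose out of reach is approached as far as the arm can. A call with a number of a shift or a turn outside -1 to 1 is refused whole. A call with a gripper value outside its range is refused whole. The fingers move at their own pace and stop on an object; FORCE is the grip in N (left out, the last holds). Time passes only in rows, so rows that repeat a pose let the fingers close. It gives the time, the measured TCP pose, the force, the opening and the grip force at its end, in the units of the state.
- bot.get_obs(): the state, without advancing time (a new reading comes with each control period).
- bot.snapshot(name): name is "scene" or "side" or "wrist"; returns (picture, depth): 384x512x3 uint8, red, green, blue; 384x512 float32, m along the optical axis (not along the pixel's ray), 0 where there is no reading.
- bot.get_calibration(name): a dict with "fx", "fy", "cx", "cy" (pixels), "R" (3x3) and "t" (3): a world point X has camera coordinates R X + t; the wrist camera has in their place "tool_from_camera" (4x4, takes a point from camera to tool coordinates, whose origin is the TCP and whose axes are the flange's). Camera axes: x right, y down, z forward; pixel columns grow to the right and rows downward; lengths in m; the calibration is good to about 2 mm. A picture is of the moment at which its call begins: read the wrist's pose just before it. get_calibration takes no time and is no camera call.
- bot.close_job(): hands the job in; it is judged then, once.
The state is a dict: "time_s": time; "qpos": joint angles; "qd": joint speeds; "joint_torque": joint torques, N m; "position": TCP position; "eef_rot": TCP orientation; "ft_force": force on the tool from outside, world axes, zero at the start; "torque": the same for the moment, N m; "width": finger opening in m; "grasp_force": force on a finger pad.
Only numpy, scipy, OpenCV 4.12 (cv2) and the standard library are available. Lean on these libraries where they do the work, as an engineer would, in place of code of your own. Each camera call takes 0.05 s, during which the arm holds its last target. There are 200 camera calls.

## Working session

There is one attempt and no reset: what is moved stays moved. The work goes in short steps, Python scripts to look and compute and a shell command to move; the robot and the scene stay as the last step left them, time stands still between calls to the robot, and variables do not carry over. Pictures are saved under pics/ and viewed, at most 10 in all, crops included, and the job is handed in when it is done.

```bash
ls; mkdir -p pics; cat > h.py <<'E'
import numpy as np, cv2
from cell import bot
from scipy.spatial.transform import Rotation as Rn
def cloud(name, o=None):
    if name=='wrist': o=bot.get_obs()
    im,d=bot.snapshot(name); c=bot.get_calibration(name)
    v,u=np.mgrid[:384,:512]
    P=np.stack([(u-c['cx'])/c['fx']*d,(v-c['cy'])/c['fy']*d,d],-1)
    if name=='wrist':
        T=c['tool_from_camera']; P=P@np.array(T)[:3,:3].T+np.array(T)[:3,3]
        W=P@Rn.from_quat(o['eef_rot']).as_matrix().T+np.array(o['position'])
    else:
        W=(P-np.array(c['t']))@np.array(c['R'])
    W[d==0]=np.nan
    return im,d,W
E
python3 - <<'E'
from h import *
for n in('scene','side'):
    im,d,W=cloud(n); np.savez(n,im=im,W=W)
    cv2.imwrite(f'pics/{n}.png',im[:,:,::-1])
    c=bot.get_calibration(n);print(n,c['fx'],-np.array(c['R']).T@np.array(c['t']))
o=bot.get_obs();print({k:np.round(v,3) for k,v in o.items()})
E
```

```text
pics
scene 409.39955000439693 [ 1.23136224 -0.00789257  0.99164751]
side 358.93917804844546 [ 0.50866899 -0.77663458  0.81734537]
{'time_s': np.float64(0.1), 'qpos': array([-1.446,  0.259,  1.536, -0.   ,  1.348, -0.203]), 'qd': array([-0.   , -0.002, -0.002,  0.001, -0.   , -0.   ]), 'joint_torque': array([ 2.0000e-03, -4.3821e+01, -2.8464e+01,  7.2000e-02,  3.6000e-02,
       -0.0000e+00]), 'position': array([ 0.177, -0.52 ,  0.218]), 'eef_rot': array([ 0.987,  0.163,  0.   , -0.001]), 'ft_force': array([ 0.835,  1.215, -0.675]), 'torque': array([-0.011,  0.012, -0.004]), 'grasp_force': np.float64(0.0), 'width': np.float64(0.093)}
```

View pics/scene.png

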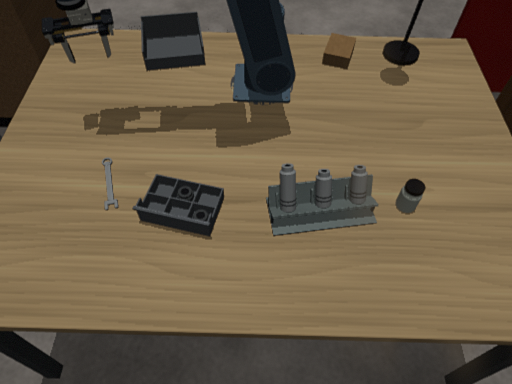

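View pics/side.png

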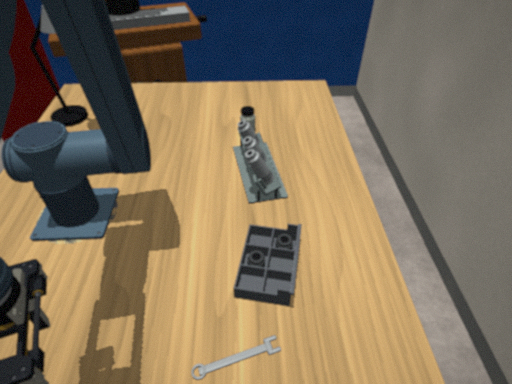

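The scene view shows the tall holder at about (288,187), with the short ones at (323,190) and (358,185) in the rack. The crate is around (180,205), with hubs at (185,190) and (201,214), the jar at (410,196) and the wrench at (110,183). The side view shows the crate at (268,262) and the holders at (245-260,130-165).

```bash
python3 - <<'E'
from h import *
P=np.vstack([np.load(n+'.npz')['W'].reshape(-1,3) for n in('scene','side')])
S=[np.load(n+'.npz')['W'].reshape(-1,3) for n in('scene','side')]
for nm,S1 in zip(('scene','side'),S):
    m=(np.abs(S1[:,0]-.5)<.3)&(np.abs(S1[:,1])<.4); t=S1[m&(np.abs(S1[:,2])<.01)]
    print(nm,'table z',np.median(t[:,2]))
    A=S1[m&(S1[:,2]>.012)&(S1[:,2]<.3)]
    # grid blobs
    g=np.zeros((160,200),np.uint8); ij=((A[:,:2]-[.2,-.5])/.005).astype(int); ok=(ij>=0).all(1)&(ij[:,0]<160)&(ij[:,1]<200)
    A=A[ok];ij=ij[ok];g[ij[:,0],ij[:,1]]=1
    k,l=cv2.connectedComponents(cv2.morphologyEx(g,cv2.MORPH_CLOSE,np.ones((3,3))))
    L=l[ij[:,0],ij[:,1]]
    for i in range(1,k):
        B=A[L==i]
        if len(B)<60: continue
        r=cv2.minAreaRect(B[:,:2].astype(np.float32)*1000)
        print(i,len(B),np.round(B.min(0),3),np.round(B.max(0),3),np.round(r[0],0),np.round(r[1],0),round(r[2],1), np.round(np.percentile(B[:,2],[50,90,99]),3))
E
```

```text
scene table z -0.0004623077969535856
1 1700 [ 0.235 -0.056  0.154] [0.263 0.095 0.3  ] [251.  20.] [ 15. 153.] 6.4 [0.241 0.288 0.298]
2 2800 [ 0.48  -0.343  0.012] [ 0.668 -0.106  0.075] [ 573. -223.] [215. 150.] 77.5 [0.039 0.068 0.072]
3 4063 [0.497 0.023 0.012] [0.63  0.33  0.171] [555. 175.] [105. 301.] 10.0 [0.074 0.134 0.163]
side table z 9.589549736551245e-05
1 1063 [ 0.2   -0.065  0.16 ] [0.257 0.091 0.3  ] [225.  13.] [ 57. 154.] 3.5 [0.247 0.289 0.299]
2 2859 [ 0.477 -0.345  0.012] [ 0.665 -0.106  0.074] [ 570. -224.] [216. 146.] 77.3 [0.04  0.068 0.072]
3 1595 [0.493 0.02  0.012] [0.624 0.328 0.169] [554. 173.] [103. 303.] 8.1 [0.091 0.144 0.166]
```

```bash
cat >> h.py <<'E'
from scipy.optimize import least_squares
def Rz(a): return Rn.from_euler('z',a).as_matrix()
def hdist(Q,H,d):
    """signed distance of points to holder profile; foot frame d=[x,y,z], axis vec"""
    p,ax=d; s=(Q-p)@ax; r=np.linalg.norm(Q-p-np.outer(s,ax),axis=1)
    def box(R,a,b):
        dx=r-R; ds=np.maximum(a-s,s-b)
        return np.hypot(np.maximum(dx,0),np.maximum(ds,0))+np.minimum(np.maximum(dx,ds),0)
    return np.minimum(box(.022,0,H-.017),box(.016,0,H))
def fit(P,H,p0,yaw,tilt=27):
    """fit foot position and axis; p0 foot guess"""
    def ax(t,y): 
        return Rz(y)@[-np.sin(t),0,np.cos(t)]
    x=np.r_[p0,np.radians(tilt),np.radians(yaw)]
    for tol in(.02,.01,.006):
        a=ax(x[3],x[4]); s=(P-x[:3])@a
        m=(np.abs(hdist(P,H,(x[:3],a)))<tol)&(s>.05)
        Q=P[m]
        f=lambda v:np.r_[hdist(Q,H,(v[:3],ax(v[3],v[4])))/.001,(v[3]-np.radians(tilt))/.02,(v[4]-np.radians(yaw))/.05]
        x=least_squares(f,x,loss='soft_l1').x
    return x,len(Q),np.sqrt(np.mean(hdist(Q,H,(x[:3],ax(x[3],x[4])))**2))
E
python3 - <<'E'
from h import *
S=[np.load(n+'.npz')['W'].reshape(-1,3) for n in('scene','side')]
P=np.vstack(S); P=P[np.isfinite(P).all(1)]
c0=np.array([.555,.174,0]); 
for nm,Q in(('scene',S[0]),('side',S[1]),('both',P)):
  Q=Q[np.isfinite(Q).all(1)]
  for k,H in((-1,.132),(0,.105),(1,.105)):
    p0=c0+Rz(np.radians(9))@[.01,.1*k,.045]
    x,n,e=fit(Q,H,p0,9); print(nm,k,np.round(x[:3],4),np.round(np.degrees(x[3:]),1),n,round(e*1e3,2))
o=bot.get_calibration('wrist');print(np.round(o['tool_from_camera'],3),o['fx'])
E
```

```text
scene -1 [0.5906 0.0801 0.0443] [26.6  9.9] 489 1.4
scene 0 [0.5736 0.1791 0.0443] [26.7 10.8] 347 1.46
scene 1 [0.5562 0.2749 0.0442] [26.2  6.7] 348 1.61
side -1 [0.5877 0.0792 0.0448] [26.3  8.8] 385 1.6
side 0 [0.5695 0.1764 0.0446] [25.6  6.5] 184 1.68
side 1 [0.5529 0.276  0.0451] [26.2  9.1] 209 1.76
both -1 [0.5898 0.0797 0.0449] [26.7  9.3] 867 1.57
both 0 [0.5725 0.1776 0.045 ] [26.4  7.9] 523 1.75
both 1 [0.5549 0.2747 0.0447] [25.9  6.5] 550 1.78
[[ 0.    -0.96  -0.28   0.079]
 [ 1.    -0.     0.001 -0.001]
 [-0.001 -0.28   0.96  -0.166]
 [ 0.     0.     0.     1.   ]] 305.4977108003129
```

```bash
cat >> h.py <<'E'
FEET={'tall':np.array([.590,.0797,.045]),'a':np.array([.5722,.1778,.045]),'b':np.array([.555,.275,.045])}
RY=np.radians(9.9); TL=np.radians(27)
def Rrack(t=TL,y=RY):
    return Rz(y)@np.array([[np.cos(t),0,np.sin(t)],[0,-1,0],[np.sin(t),0,-np.cos(t)]])
def at(name,s,t=TL):
    """TCP pose s metres up the holder axis"""
    R=Rrack(t); return FEET[name]-R[:,2]*s, R
def cur():
    o=bot.get_obs(); return np.array(o['position']),Rn.from_quat(o['eef_rot']).as_matrix()
def plan(*T):
    p,R=cur()
    for q,S in T:
        d=R.T@(q-p)/.5; w=Rn.from_matrix(R.T@S).as_rotvec()/(np.pi/2)
        print(np.round(d,3),np.round(w,3),'rows>=',round(max(np.linalg.norm(d)*8,np.linalg.norm(w)*90/10.7),1)); p,R=q,S
E
python3 - <<'E'
from h import *
D=Rrack(0); 
pre=at('tall',.19)
print(pre[0])
plan((np.array([.30,-.3,.30]),D),(np.array([.42,-.06,.30]),Rrack(.2)),pre)
E
```

```text
[0.50502625 0.06486971 0.21429124]
[ 0.375 -0.338 -0.164] [-0.001 -0.     0.099] rows>= 4.2
[ 0.319 -0.432  0.   ] [-0.     0.127  0.   ] rows>= 4.3
[ 0.172 -0.217  0.21 ] [ 0.     0.173 -0.   ] rows>= 2.8
```

```bash
python3 -m creep '0.375 -0.338 -0.164 0 0 0.099 1; 0.375 -0.338 -0.164 0 0 0.099 1; 0.375 -0.338 -0.164 0 0 0.099 1;0.375 -0.338 -0.164 0 0 0.099 1;0.375 -0.338 -0.164 0 0 0.099 1'
python3 -m creep '0.319 -0.432 0 0 0.127 0 1;0.319 -0.432 0 0 0.127 0 1;0.319 -0.432 0 0 0.127 0 1;0.319 -0.432 0 0 0.127 0 1;0.319 -0.432 0 0 0.127 0 1'
python3 -m creep '0.172 -0.217 0.210 0 0.173 0 1;0.172 -0.217 0.210 0 0.173 0 1;0.172 -0.217 0.210 0 0.173 0 1;0.172 -0.217 0.210 0 0.173 0 1;0.172 -0.217 0.210 0 0.173 0 1'
cat > m.py <<'E'
from h import *
import sys
o=bot.get_obs(); im,d,W=cloud('wrist'); cv2.imwrite(f'pics/{sys.argv[1]}.png',im[:,:,::-1])
np.savez(sys.argv[1],im=im,W=W)
print('tcp',np.round(o['position'],4),'tilt',np.round(np.degrees(np.arccos(-Rn.from_quat(o['eef_rot']).as_matrix()[2,2])),2),np.round(o['qpos'],2))
P=W.reshape(-1,3);P=P[np.isfinite(P).all(1)]
for k,H in(('tall',.132),('a',.105),('b',.105)):
    try:
        x,n,e=fit(P,H,FEET[k],9.9); print(k,np.round(x[:3],4),np.round(np.degrees(x[3:]),1),n,round(e*1e3,2))
    except Exception as ex: print(k,ex)
E
python3 m.py w1
```

```text
time_s: 0.72
position: [0.3014, -0.298, 0.302]
eef_rot: [0.996, 0.088, 0.001, 0.001]
ft_force: [-0.0, -0.4, 0.0]
width: 0.0929
grasp_force: 0.0
time_s: 1.35
position: [0.4209, -0.0575, 0.3002]
eef_rot: [0.991, 0.088, 0.099, -0.009]
ft_force: [0.4, -0.5, -0.8]
width: 0.0929
grasp_force: 0.0
time_s: 1.98
position: [0.5053, 0.0642, 0.2145]
eef_rot: [0.969, 0.084, 0.232, -0.02]
ft_force: [0.6, 0.4, 0.1]
width: 0.0928
grasp_force: 0.0
tcp [0.5053 0.0642 0.2145] tilt 26.94 [-0.22 -0.09  2.04  0.25  0.77  1.03]
tall [0.5902 0.0824 0.045 ] [27.   9.6] 2651 0.77
a [0.5724 0.18   0.0445] [26.4  8.2] 2482 1.2
b [0.5552 0.2791 0.0444] [26.3  8.9] 3259 1.13
```

View pics/w1.png

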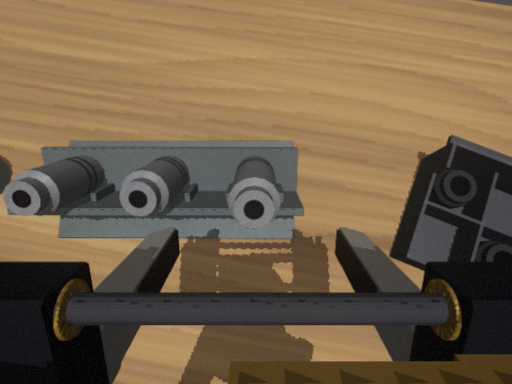

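The wrist view shows the three nose ends at (20,198), (137,198) and (254,210). The tall holder is centred between the fingers, and the wrist fit agrees with the fixed-camera fits to about 2.5 mm.

```bash
sed -i "s/^FEET=.*/FEET={'tall':np.array([.590,.0817,.045]),'a':np.array([.5722,.1797,.045]),'b':np.array([.555,.2777,.045])}/" h.py
python3 - <<'E'
from h import *
plan(at('tall',.15),at('tall',.076))
# crate: wall points from scene/side
S=np.vstack([np.load(n+'.npz')['W'].reshape(-1,3) for n in('scene','side')])
m=(S[:,0]>.45)&(S[:,0]<.7)&(S[:,1]<-.08)&(S[:,1]>-.37)&(S[:,2]>-.005)&(S[:,2]<.09); Q=S[m]
def sd(v,Q):
    L=(Q-[v[0],v[1],0])@Rz(v[2]); x,y,z=L.T
    def box(c,h): 
        q=np.abs(L-c)-h; return np.linalg.norm(np.maximum(q,0),axis=1)+np.minimum(q.max(1),0)
    B=[box([0,0,.0025],[.07,.104,.0025]),box([.068,0,.035],[.002,.104,.035])]
    for X in(-.068,0): B.append(box([X,0,.0225],[.002,.104,.0225]))
    for Y in(-.102,-.034,.034,.102): B.append(box([0,Y,.0225],[.07,.002,.0225]))
    for X,Y in((-.034,0),(.034,.068)):
        r=np.hypot(x-X,y-Y)-.024; zz=np.abs(z-.024)-.019; B.append(np.hypot(np.maximum(r,0),np.maximum(zz,0))+np.minimum(np.maximum(r,zz),0))
    B.append(np.abs(z))
    return np.min(B,axis=0)
v=np.array([.5715,-.2235,np.radians(-12.6)])
for nm in ('scene','side',0):
    q=Q if nm==0 else np.load(nm+'.npz')['W'].reshape(-1,3)
    q=q[(q[:,0]>.45)&(q[:,0]<.7)&(q[:,1]<-.08)&(q[:,1]>-.37)&(q[:,2]>.004)&(q[:,2]<.09)]
    r=least_squares(lambda v:sd(v,q)/.002,v,loss='soft_l1',x_scale=[.01,.01,.05]).x
    print(nm,np.round(r[:2],4),np.degrees(r[2]).round(2),len(q),np.abs(sd(r,q)).mean())
E
```

```text
[-0.001 -0.007  0.081] [ 0.001 -0.    -0.001] rows>= 0.7
[-0.    -0.     0.148] [0. 0. 0.] rows>= 1.2
scene [ 0.5709 -0.2224] -12.74 3486 0.0014287105210456317
side [ 0.5682 -0.2223] -12.72 4034 0.0013511144712978784
0 [ 0.5705 -0.2227] -12.73 7520 0.0014325155790725329
```

```bash
python3 -m creep '-0.001 -0.007 0.08 0.001 0 -0.001 1;-0.001 -0.007 0.12 0.001 0 -0.001 1;-0.001 -0.007 0.17 0.001 0 -0.001 1;-0.001 -0.007 0.229 0.001 0 -0.001 1;-0.001 -0.007 0.229 0.001 0 -0.001 1' 
python3 -m creep '0 0 0 0 0 0 0.5;0 0 0 0 0 0 0.4;0 0 0 0 0 0 0.2;0 0 0 0 0 0 0.2;0 0 0 0 0 0 0.2' 40
python3 -m creep '0 0 0 0 0 0 0.2;0 0 0 0 0 0 0.2'
```

```text
time_s: 2.65
position: [0.5552, 0.0754, 0.1115]
eef_rot: [0.969, 0.083, 0.231, -0.021]
ft_force: [-0.5, -0.7, 0.7]
width: 0.0932
grasp_force: 0.0
time_s: 3.28
position: [0.5554, 0.0771, 0.1128]
eef_rot: [0.969, 0.085, 0.233, -0.021]
ft_force: [-0.5, 0.0, 0.8]
width: 0.0475
grasp_force: 0.0
time_s: 3.52
position: [0.5557, 0.0768, 0.1128]
eef_rot: [0.969, 0.085, 0.233, -0.02]
ft_force: [-1.2, -2.4, 3.2]
width: 0.0436
grasp_force: 40.0
```

```bash
cat >> h.py <<'E'
CR=np.array([.5705,-.2225]); CY=np.radians(-12.7)
def over(x,y,z):
    return np.r_[CR,0]+Rz(CY)@[x,y,0]+[0,0,z], Rrack(0,CY)
E
python3 - <<'E'
from h import *
p,R=cur()
a=(p-R[:,2]*.12,R)
q,S=over(.034,0,.21); mid=((a[0]+q)/2+[0,0,.02],Rn.from_matrix(R).as_matrix()@Rn.from_rotvec(Rn.from_matrix(R.T@S).as_rotvec()/2).as_matrix())
print(a[0],mid[0],q)
plan(a,mid,(q,S))
E
```

```text
[0.5019974  0.06735089 0.21969896] [ 0.55283279 -0.08131194  0.23484948] [ 0.60366817 -0.22997477  0.21      ]
[ 0.    0.   -0.24] [0. 0. 0.] rows>= 1.9
[ 0.057  0.31  -0.005] [-0.03  -0.148  0.124] rows>= 2.5
[0.096 0.296 0.067] [-0.03  -0.148  0.124] rows>= 2.5
```

```bash
python3 -m creep '0 0 -0.04 0 0 0 0.2;0 0 -0.09 0 0 0 0.2;0 0 -0.14 0 0 0 0.2;0 0 -0.19 0 0 0 0.2;0 0 -0.24 0 0 0 0.2' 
python3 -m creep '0.011 0.062 -0.001 -0.006 -0.03 0.025 0.2;0.023 0.124 -0.002 -0.012 -0.059 0.05 0.2;0.034 0.186 -0.003 -0.018 -0.089 0.074 0.2;0.046 0.248 -0.004 -0.024 -0.118 0.099 0.2;0.057 0.31 -0.005 -0.03 -0.148 0.124 0.2'
python3 -m creep '0.024 0.074 0.017 -0.008 -0.037 0.031 0.2;0.048 0.148 0.034 -0.015 -0.074 0.062 0.2;0.072 0.222 0.05 -0.022 -0.111 0.093 0.2;0.096 0.296 0.067 -0.03 -0.148 0.124 0.2;0.096 0.296 0.067 -0.03 -0.148 0.124 0.2'
cat > c.py <<'E'
from h import *
import sys
H=float(sys.argv[1])
def sd(v,Q):
    L=(Q-[v[0],v[1],0])@Rz(v[2]); x,y,z=L.T
    def box(c,h): 
        q=np.abs(L-c)-h; return np.linalg.norm(np.maximum(q,0),axis=1)+np.minimum(q.max(1),0)
    B=[box([0,0,.0025],[.07,.104,.0025]),box([.068,0,.035],[.002,.104,.035])]
    for X in(-.068,0): B.append(box([X,0,.0225],[.002,.104,.0225]))
    for Y in(-.102,-.034,.034,.102): B.append(box([0,Y,.0225],[.07,.002,.0225]))
    return np.min(B,axis=0)
p,R=cur(); print('tcp',p.round(4),'tz',R[:,2].round(3))
foot=p+R[:,2]*(H-.056 if H<.12 else .076)
foot=p+R[:,2]*float(sys.argv[2])
for n in('scene','side','wrist'):
    im,d,W=cloud(n)
    if len(sys.argv)>3: cv2.imwrite(f'pics/{sys.argv[3]}_{n}.png',im[:,:,::-1])
    q=W.reshape(-1,3); q=q[np.isfinite(q).all(1)]
    g=q[(q[:,0]>.45)&(q[:,0]<.7)&(q[:,1]<-.08)&(q[:,1]>-.37)&(q[:,2]>.04)&(q[:,2]<.08)]
    r=least_squares(lambda v:sd(v,g)/.002,np.r_[CR,CY],loss='soft_l1',x_scale=[.01,.01,.05]).x
    # holder: lower body points near expected axis; free 2D tilt
    s=(q-foot)@-R[:,2]; m=(s>.003)&(s<.052)&(np.linalg.norm(q-foot+np.outer(s,R[:,2]),axis=1)<.03); h=q[m]
    f=lambda v:hdist(h,H,(np.r_[v[:2],foot[2]],(lambda a:a/np.linalg.norm(a))(np.r_[v[2:4],1])))/.001
    f2=lambda v:np.r_[f(v),v[2:4]/.01]
    w=least_squares(f2,np.r_[foot[:2],0,0],loss='soft_l1').x
    z=q[(np.linalg.norm(q[:,:2]-foot[:2],axis=1)<.024)&(np.abs(q[:,2]-foot[2])<.03),2]
    rel=Rz(CY).T[:2,:2]@(w[:2]-r[:2])
    print(n,'crate',r[:2].round(4),np.degrees(r[2]).round(2),len(g),'foot',w[:2].round(4),'zmin',np.percentile(z,2).round(4) if len(z) else None,'exp',foot.round(4),'tiltdeg',np.degrees(w[2:]).round(1),len(h),'rel',rel.round(4))
E
python3 c.py .132 .076 p1
```

```text
time_s: 4.15
position: [0.4993, 0.068, 0.2178]
eef_rot: [0.969, 0.085, 0.23, -0.021]
ft_force: [0.6, 0.7, -4.4]
width: 0.0434
grasp_force: 40.0
time_s: 4.78
position: [0.5514, -0.0812, 0.2326]
eef_rot: [0.993, -0.014, 0.115, -0.011]
ft_force: [0.4, -0.1, -5.3]
width: 0.0435
grasp_force: 40.0
time_s: 5.4
position: [0.6033, -0.2319, 0.205]
eef_rot: [0.994, -0.112, -0.003, -0.001]
ft_force: [0.1, 0.9, -6.3]
width: 0.0432
grasp_force: 40.0
tcp [ 0.6033 -0.2319  0.205 ] tz [-0.006  0.003 -1.   ]
scene crate [ 0.5736 -0.223 ] -12.88 1260 foot [ 0.6044 -0.2339] zmin 0.1313 exp [ 0.6029 -0.2317  0.129 ] tiltdeg [0.2 0.2] 199 rel [ 0.0325 -0.0038]
side crate [ 0.5687 -0.2224] -13.11 1198 foot [ 0.6023 -0.2318] zmin 0.1332 exp [ 0.6029 -0.2317  0.129 ] tiltdeg [0. 0.] 238 rel [ 0.0348 -0.0017]
wrist crate [ 0.5716 -0.2204] -12.96 5808 foot [ 0.6032 -0.2287] zmin 0.1343 exp [ 0.6029 -0.2317  0.129 ] tiltdeg [-0.1  0.3] 847 rel [ 0.0326 -0.0012]
```

```bash
python3 -m creep '0.002 -0.004 0.04 0 0 0 0.2;0.002 -0.004 0.09 0 0 0 0.2;0.002 -0.004 0.14 0 0 0 0.2;0.002 -0.004 0.18 0 0 0 0.2;0.002 -0.004 0.21 0 0 0 0.2' 
python3 -m creep '0 0 0.01 0 0 0 0.2;0 0 0.02 0 0 0 0.2;0 0 0.025 0 0 0 0.2;0 0 0.03 0 0 0 0.2;0 0 0.03 0 0 0 0.2'
python3 c.py .132 .076|cut -c1-400
```

```text
time_s: 6.18
position: [0.6042, -0.2265, 0.1042]
eef_rot: [0.994, -0.111, -0.0, -0.0]
ft_force: [-0.3, -0.0, -5.6]
width: 0.0436
grasp_force: 40.0
time_s: 6.8
position: [0.6049, -0.228, 0.0896]
eef_rot: [0.994, -0.111, -0.0, 0.0]
ft_force: [-1.0, 0.1, -5.2]
width: 0.0435
grasp_force: 40.0
tcp [ 0.6049 -0.228   0.0896] tz [-0. -0. -1.]
scene crate [ 0.5718 -0.224 ] -12.36 1079 foot [ 0.6064 -0.2302] zmin 0.0036 exp [ 0.6049 -0.228   0.0136] tiltdeg [-0.   0.2] 67 rel [0.0351 0.0015]
side crate [ 0.5672 -0.2214] -12.78 1102 foot [ 0.6047 -0.23  ] zmin 0.0042 exp [ 0.6049 -0.228   0.0136] tiltdeg [-0.2  0.3] 158 rel [ 0.0385 -0.0001]
wrist crate [ 0.5704 -0.2202] -12.72 13840 foot [ 0.606  -0.2279] zmin 0.0037 exp [ 0.6049 -0.228   0.0136] tiltdeg [-0.5  0.4] 623 rel [0.0364 0.0004]
```

```bash
python3 -m creep '0 0 0.004 0 0 0 0.2;0 0 0.008 0 0 0 0.2;0 0 0.01 0 0 0 0.2;0 0 0.01 0 0 0 0.2'
python3 -m creep '0 0 0.002 0 0 0 0.2;0 0 0.002 0 0 0 0.2'
python3 -m creep '0 0 0.002 0 0 0 0.2;0 0 0.002 0 0 0 0.2'
python3 -m creep '0 0 0.002 0 0 0 0.2;0 0 0.002 0 0 0 0.2'
```

```text
time_s: 7.45
position: [0.6048, -0.2279, 0.0844]
eef_rot: [0.994, -0.111, -0.0, -0.0]
ft_force: [-0.4, -0.3, -5.9]
width: 0.0435
grasp_force: 40.0
time_s: 7.7
position: [0.6048, -0.2279, 0.0835]
eef_rot: [0.994, -0.111, -0.0, -0.0]
ft_force: [0.3, 0.6, -5.6]
width: 0.0432
grasp_force: 40.0
time_s: 7.95
position: [0.6048, -0.2279, 0.0825]
eef_rot: [0.994, -0.111, -0.0, -0.0]
ft_force: [-0.2, -0.1, -5.7]
width: 0.0437
grasp_force: 40.0
time_s: 8.2
position: [0.6048, -0.2279, 0.0815]
eef_rot: [0.994, -0.111, -0.0, -0.0]
ft_force: [0.0, -0.5, -5.7]
width: 0.0437
grasp_force: 40.0
```

```bash
for i in 1; do python3 -m creep '0 0 0.002 0 0 0 0.2;0 0 0.002 0 0 0 0.2'
python3 -m creep '0 0 0.002 0 0 0 0.2;0 0 0.002 0 0 0 0.2'
python3 -m creep '0 0 0.002 0 0 0 0.2;0 0 0.002 0 0 0 0.2'; done | grep -E 'posi|ft_'
```

```text
position: [0.6051, -0.2281, 0.0811]
ft_force: [-0.8, -0.7, -1.9]
position: [0.6054, -0.2282, 0.081]
ft_force: [-1.6, 0.5, 4.8]
position: [0.6055, -0.2283, 0.081]
ft_force: [-3.1, 1.2, 10.3]
```

```bash
python3 -m creep '0 0 -0.003 0 0 0 0.6;0 0 -0.003 0 0 0 0.8;0 0 -0.003 0 0 0 1;0 0 -0.003 0 0 0 1;0 0 -0.003 0 0 0 1'
python3 -m creep '0 0 -0.05 0 0 0 1;0 0 -0.15 0 0 0 1;0 0 -0.25 0 0 0 1;0 0 -0.32 0 0 0 1;0 0 -0.32 0 0 0 1'
python3 - <<'E'
from h import *
p,R=cur(); print(p)
pre=at('a',.19); q,S=pre
mid=((p+q)/2+[-.02,0,.03],R@Rn.from_rotvec(Rn.from_matrix(R.T@S).as_rotvec()/2).as_matrix())
plan(mid,pre); print(q)
E
```

```text
time_s: 9.57
position: [0.6048, -0.228, 0.0799]
eef_rot: [0.994, -0.111, -0.0, -0.0]
ft_force: [-0.2, 0.2, 0.0]
width: 0.0888
grasp_force: 0.0
time_s: 10.2
position: [0.6065, -0.2288, 0.2439]
eef_rot: [0.994, -0.111, 0.003, 0.001]
ft_force: [-0.3, -0.6, -1.1]
width: 0.0932
grasp_force: 0.0
[ 0.60649132 -0.22881791  0.24390544]
[-0.242 -0.349 -0.033] [ 0.031  0.146 -0.123] rows>= 3.4
[-0.11  -0.39   0.074] [ 0.031  0.146 -0.123] rows>= 3.3
[0.48722625 0.16486971 0.21429124]
```

```bash
python3 -m creep '-0.242 -0.349 -0.033 0.031 0.146 -0.123 1;-0.242 -0.349 -0.033 0.031 0.146 -0.123 1;-0.242 -0.349 -0.033 0.031 0.146 -0.123 1;-0.242 -0.349 -0.033 0.031 0.146 -0.123 1'
python3 -m creep '-0.11 -0.39 0.074 0.031 0.146 -0.123 1;-0.11 -0.39 0.074 0.031 0.146 -0.123 1;-0.11 -0.39 0.074 0.031 0.146 -0.123 1;-0.11 -0.39 0.074 0.031 0.146 -0.123 1;-0.11 -0.39 0.074 0.031 0.146 -0.123 1'
python3 m.py w2
python3 - <<'E'
from h import *
im,d,W=cloud('side')
P=W.reshape(-1,3);P=P[np.isfinite(P).all(1)]
x=fit(P,.132,np.r_[.605,-.2285,.005],0,0); print('tall',x)
plan(at('a',.059))
E
```

```text
time_s: 10.7
position: [0.5228, -0.0281, 0.2552]
eef_rot: [0.993, -0.014, 0.115, -0.012]
ft_force: [0.4, -0.4, -0.3]
width: 0.093
grasp_force: 0.0
time_s: 11.32
position: [0.4836, 0.1677, 0.2111]
eef_rot: [0.97, 0.085, 0.228, -0.023]
ft_force: [0.9, -0.1, -0.0]
width: 0.0928
grasp_force: 0.0
tcp [0.4836 0.1677 0.2111] tilt 26.51 [ 0.08 -0.07  2.03  0.07  0.73  1.43]
tall [0.5736 0.0253 0.0987] [ 91.5 -77.4] 1211 2.59
a [0.5736 0.1813 0.0453] [27.3 10.1] 2024 0.84
b [0.5554 0.2787 0.0445] [26.4  8.5] 2479 1.2
tall (array([ 6.04655719e-01, -2.30158687e-01,  5.62534606e-03,  1.37890500e-04,
        3.98554920e-05]), 493, np.float64(0.00101785174048604))
[0.007 0.004 0.26 ] [-0.003  0.004 -0.002] rows>= 2.1
```

```bash
python3 -m creep '0.008 0.002 0.06 -0.003 0.004 -0.002 1;0.008 0.002 0.12 -0.003 0.004 -0.002 1;0.008 0.002 0.17 -0.003 0.004 -0.002 1;0.008 0.002 0.22 -0.003 0.004 -0.002 1;0.008 0.002 0.26 -0.003 0.004 -0.002 1' 
python3 -m creep '0 0 0 0 0 0 0.5;0 0 0 0 0 0 0.4;0 0 0 0 0 0 0.2;0 0 0 0 0 0 0.2;0 0 0 0 0 0 0.2' 40
python3 -m creep '0 0 0 0 0 0 0.2;0 0 0 0 0 0 0.2'
python3 - <<'E'
from h import *
p,R=cur()
foot=FEET['a']+[.001,.001,0]; print('s',-(foot-p)@-R[:,2], (p-foot)@-R[:,2])
a=(p-R[:,2]*.12,R)
q,S=over(-.034,.068,.21); mid=((a[0]+q)/2+[0,0,.02],R@Rn.from_rotvec(Rn.from_matrix(R.T@S).as_rotvec()/2).as_matrix())
print(a[0],mid[0],q)
plan(a,mid,(q,S))
E
```

```text
time_s: 12.05
position: [0.5476, 0.1745, 0.0975]
eef_rot: [0.969, 0.083, 0.233, -0.02]
ft_force: [0.7, -0.8, -0.1]
width: 0.0931
grasp_force: 0.0
time_s: 12.68
position: [0.5467, 0.1766, 0.0992]
eef_rot: [0.969, 0.084, 0.233, -0.02]
ft_force: [-0.1, 0.7, 0.1]
width: 0.0476
grasp_force: 0.0
time_s: 12.92
position: [0.5468, 0.1765, 0.0991]
eef_rot: [0.969, 0.084, 0.233, -0.02]
ft_force: [-2.6, -1.7, 5.5]
width: 0.0431
grasp_force: 40.0
s 0.060360452370653975 0.060360452370653975
[0.49297406 0.16709887 0.2059646 ] [0.52262771 0.009205   0.2279823 ] [ 0.55228137 -0.14868888  0.21      ]
[-0.   -0.   -0.24] [0. 0. 0.] rows>= 1.9
[ 0.024  0.321 -0.037] [-0.03  -0.149  0.123] rows>= 2.6
[0.058 0.315 0.044] [-0.03  -0.149  0.123] rows>= 2.6
```

```bash
python3 -m creep '0 0 -0.04 0 0 0 0.2;0 0 -0.09 0 0 0 0.2;0 0 -0.14 0 0 0 0.2;0 0 -0.19 0 0 0 0.2;0 0 -0.24 0 0 0 0.2' 
python3 -m creep '0.005 0.064 -0.007 -0.006 -0.03 0.025 0.2;0.01 0.128 -0.015 -0.012 -0.06 0.049 0.2;0.014 0.193 -0.022 -0.018 -0.089 0.074 0.2;0.019 0.257 -0.03 -0.024 -0.119 0.098 0.2;0.024 0.321 -0.037 -0.03 -0.149 0.123 0.2'
python3 -m creep '0.015 0.079 0.011 -0.008 -0.037 0.031 0.2;0.03 0.158 0.022 -0.015 -0.074 0.062 0.2;0.044 0.236 0.033 -0.022 -0.112 0.092 0.2;0.058 0.315 0.044 -0.03 -0.149 0.123 0.2;0.058 0.315 0.044 -0.03 -0.149 0.123 0.2'
python3 c.py .105 .060 p2
python3 -c "
from h import *
plan(over(-.034,.068,.21))"
```

```text
time_s: 13.55
position: [0.4908, 0.1671, 0.2044]
eef_rot: [0.969, 0.084, 0.231, -0.02]
ft_force: [0.3, -0.1, -4.7]
width: 0.0434
grasp_force: 40.0
time_s: 14.18
position: [0.5216, 0.0088, 0.2262]
eef_rot: [0.993, -0.014, 0.115, -0.01]
ft_force: [-0.9, 0.0, -4.1]
width: 0.0437
grasp_force: 40.0
time_s: 14.8
position: [0.5524, -0.1509, 0.2066]
eef_rot: [0.994, -0.112, -0.003, 0.0]
ft_force: [-0.7, -0.0, -4.8]
width: 0.0432
grasp_force: 40.0
tcp [ 0.5524 -0.1509  0.2066] tz [-0.006 -0.    -1.   ]
scene crate [ 0.572  -0.2231] -13.39 1359 foot [ 0.5526 -0.1526] zmin 0.1492 exp [ 0.552  -0.1509  0.1466] tiltdeg [0.2 0.1] 199 rel [-0.0344  0.0646]
side crate [ 0.5673 -0.2216] -12.68 1409 foot [ 0.5496 -0.1508] zmin 0.1509 exp [ 0.552  -0.1509  0.1466] tiltdeg [0.8 0.7] 233 rel [-0.0328  0.0652]
wrist crate [ 0.57   -0.2206] -13.19 9285 foot [ 0.5507 -0.1473] zmin 0.1505 exp [ 0.552  -0.1509  0.1466] tiltdeg [0.2 0.3] 1089 rel [-0.0349  0.0672]
[ 0.002  0.002 -0.004] [0.    0.003 0.001] rows>= 0.0
```

```bash
python3 -m creep '0 -0.004 0.05 0 0 0 0.2;0 -0.004 0.11 0 0 0 0.2;0 -0.004 0.16 0 0 0 0.2;0 -0.004 0.21 0 0 0 0.2;0 -0.004 0.24 0 0 0 0.2' 
python3 -m creep '0 0 0.01 0 0 0 0.2;0 0 0.015 0 0 0 0.2;0 0 0.02 0 0 0 0.2;0 0 0.02 0 0 0 0.2'
python3 c.py .105 .060
```

```text
time_s: 15.58
position: [0.5514, -0.1451, 0.0884]
eef_rot: [0.994, -0.11, -0.002, 0.0]
ft_force: [0.8, 0.2, -3.7]
width: 0.0435
grasp_force: 40.0
time_s: 16.08
position: [0.5526, -0.1468, 0.0797]
eef_rot: [0.994, -0.11, -0.001, 0.001]
ft_force: [1.2, 0.3, -3.7]
width: 0.0436
grasp_force: 40.0
tcp [ 0.5526 -0.1468  0.0797] tz [-0.002 -0.002 -1.   ]
scene crate [ 0.5703 -0.2243] -11.85 1433 foot [ 0.553  -0.1487] zmin 0.0018 exp [ 0.5525 -0.1469  0.0197] tiltdeg [-0.   0.3] 145 rel [-0.0335  0.0699]
side crate [ 0.5675 -0.2206] -13.16 1468 foot [ 0.5508 -0.1486] zmin 0.004 exp [ 0.5525 -0.1469  0.0197] tiltdeg [0.  0.5] 159 rel [-0.0321  0.0666]
wrist crate [ 0.5695 -0.2208] -12.38 22714 foot [ 0.552  -0.1463] zmin 0.0035 exp [ 0.5525 -0.1469  0.0197] tiltdeg [-0.   0.4] 1111 rel [-0.0335  0.0688]
```

Well centred. Expected contact is at TCP z of about 0.065.

```bash
(python3 -m creep '0 0 0.006 0 0 0 0.2;0 0 0.012 0 0 0 0.2;0 0 0.018 0 0 0 0.2;0 0 0.022 0 0 0 0.2;0 0 0.022 0 0 0 0.2'
python3 -m creep '0 0 0.002 0 0 0 0.2;0 0 0.002 0 0 0 0.2'
python3 -m creep '0 0 0.002 0 0 0 0.2;0 0 0.002 0 0 0 0.2'
python3 -m creep '0 0 0.002 0 0 0 0.2;0 0 0.002 0 0 0 0.2') | grep -E 'posi|ft_'
```

```text
position: [0.5522, -0.1467, 0.068]
ft_force: [0.4, -0.4, -3.8]
position: [0.5523, -0.1467, 0.0673]
ft_force: [-0.6, -0.6, -4.0]
position: [0.5523, -0.1467, 0.0662]
ft_force: [0.2, -0.9, -3.7]
position: [0.5524, -0.1467, 0.0653]
ft_force: [0.3, 0.3, -3.7]
```

```bash
(python3 -m creep '0 0 0.002 0 0 0 0.2;0 0 0.002 0 0 0 0.2'
python3 -m creep '0 0 0.002 0 0 0 0.2;0 0 0.002 0 0 0 0.2'
python3 -m creep '0 0 0.001 0 0 0 0.2;0 0 0.001 0 0 0 0.2') | grep -E 'posi|ft_'
```

```text
position: [0.5527, -0.1469, 0.0652]
ft_force: [-0.7, 1.0, 4.3]
position: [0.5529, -0.147, 0.0651]
ft_force: [-4.2, 1.7, 12.1]
position: [0.553, -0.147, 0.0651]
ft_force: [-4.6, 2.4, 16.1]
```

```bash
python3 -m creep '0 0 -0.004 0 0 0 0.6;0 0 -0.004 0 0 0 0.8;0 0 -0.004 0 0 0 1;0 0 -0.004 0 0 0 1;0 0 -0.004 0 0 0 1'
python3 -m creep '0 0 -0.05 0 0 0 1;0 0 -0.15 0 0 0 1;0 0 -0.25 0 0 0 1;0 0 -0.34 0 0 0 1;0 0 -0.34 0 0 0 1'
python3 - <<'E'
from h import *
p,R=cur(); print(p)
pre=at('b',.19); q,S=pre
mid=((p+q)/2+[-.02,0,.03],R@Rn.from_rotvec(Rn.from_matrix(R.T@S).as_rotvec()/2).as_matrix())
plan(mid,pre); print(q)
E
```

```text
time_s: 18.98
position: [0.5523, -0.1467, 0.0645]
eef_rot: [0.994, -0.11, -0.001, 0.001]
ft_force: [-0.1, 0.6, 0.1]
width: 0.0887
grasp_force: 0.0
time_s: 19.6
position: [0.5548, -0.1475, 0.2391]
eef_rot: [0.994, -0.11, 0.003, 0.002]
ft_force: [-0.1, 0.5, 0.1]
width: 0.0932
grasp_force: 0.0
[ 0.55481096 -0.14747739  0.23913559]
[-0.211 -0.373 -0.038] [ 0.031  0.146 -0.123] rows>= 3.4
[-0.075 -0.407  0.078] [ 0.031  0.146 -0.123] rows>= 3.4
[0.47002625 0.26286971 0.21429124]
```

```bash
python3 -m creep '-0.211 -0.373 -0.038 0.031 0.146 -0.123 1;-0.211 -0.373 -0.038 0.031 0.146 -0.123 1;-0.211 -0.373 -0.038 0.031 0.146 -0.123 1;-0.211 -0.373 -0.038 0.031 0.146 -0.123 1'
python3 -m creep '-0.075 -0.407 0.078 0.031 0.146 -0.123 1;-0.075 -0.407 0.078 0.031 0.146 -0.123 1;-0.075 -0.407 0.078 0.031 0.146 -0.123 1;-0.075 -0.407 0.078 0.031 0.146 -0.123 1;-0.075 -0.407 0.078 0.031 0.146 -0.123 1'
python3 m.py w3
python3 - <<'E'
from h import *
im,d,W=cloud('side')
P=W.reshape(-1,3);P=P[np.isfinite(P).all(1)]
print('a',fit(P,.105,np.r_[.5525,-.1485,.005],0,0))
plan(at('b',.059))
E
```

```text
time_s: 20.1
position: [0.4884, 0.0611, 0.2528]
eef_rot: [0.993, -0.013, 0.114, -0.011]
ft_force: [0.3, -0.7, 0.8]
width: 0.093
grasp_force: 0.0
time_s: 20.72
position: [0.4664, 0.2652, 0.2102]
eef_rot: [0.97, 0.086, 0.227, -0.022]
ft_force: [0.1, 0.0, 0.2]
width: 0.0931
grasp_force: 0.0
tcp [0.4664 0.2652 0.2102] tilt 26.37 [ 0.36 -0.    1.96 -0.12  0.73  1.83]
tall [0.5784 0.0113 0.0953] [ 89.3 -75.6] 1329 2.76
a [0.5482 0.1978 0.1005] [93.8 92.4] 965 2.62
b [0.5566 0.2797 0.0453] [27.3  9.6] 2039 0.83
a (array([ 5.49863334e-01, -1.48453627e-01,  5.65247189e-03, -7.82522593e-03,
        3.29778354e-04]), 325, np.float64(0.0012085682252251089))
[0.009 0.003 0.259] [-0.003  0.006 -0.   ] rows>= 2.1
```

```bash
python3 -c "
from h import *
W=np.load('scene.npz')['W'][175:215,393:430].reshape(-1,3);W=W[W[:,2]>.03];print(W.min(0),W.max(0))"
python3 -m creep '0.01 0.001 0.06 -0.003 0.006 0 1;0.01 0.001 0.12 -0.003 0.006 0 1;0.01 0.001 0.15 -0.003 0.006 0 1;0.01 0.001 0.15 -0.003 0.006 0 1'
```

```text
[0.5101243  0.39983606 0.03019653] [0.56700379 0.45657853 0.10090513]
time_s: 21.32
position: [0.5056, 0.2688, 0.1463]
eef_rot: [0.969, 0.082, 0.232, -0.02]
ft_force: [-0.4, -0.2, 0.9]
width: 0.0929
grasp_force: 0.0
```

```bash
python3 -m creep '0 0 0.04 0 0 0 1;0 0 0.08 0 0 0 1;0 0 0.109 0 0 0 1;0 0 0.109 0 0 0 1' 
python3 -m creep '0 0 0 0 0 0 0.5;0 0 0 0 0 0 0.4;0 0 0 0 0 0 0.2;0 0 0 0 0 0 0.2;0 0 0 0 0 0 0.2' 40
python3 -m creep '0 0 0 0 0 0 0.2;0 0 0 0 0 0 0.2'
python3 - <<'E'
from h import *
p,R=cur()
foot=FEET['b']+[.001,.001,0]; print('s',(p-foot)@-R[:,2])
a=(p-R[:,2]*.12,R)
q,S=over(-.034,-.068,.25); f=lambda k,dz:(a[0]+(q-a[0])*k+[0,0,dz],R@Rn.from_rotvec(Rn.from_matrix(R.T@S).as_rotvec()*k).as_matrix())
plan(a,f(.33,.04),f(.67,.04),(q,S)); print([f(k,.04)[0] for k in(.33,.67)],q)
E
```

```text
time_s: 21.82
position: [0.53, 0.2741, 0.0984]
eef_rot: [0.969, 0.083, 0.233, -0.02]
ft_force: [0.3, 0.7, 0.1]
width: 0.0928
grasp_force: 0.0
time_s: 22.45
position: [0.53, 0.2745, 0.0989]
eef_rot: [0.969, 0.083, 0.233, -0.02]
ft_force: [-0.8, 0.9, 0.7]
width: 0.0476
grasp_force: 0.0
time_s: 22.7
position: [0.53, 0.2744, 0.0988]
eef_rot: [0.969, 0.083, 0.233, -0.02]
ft_force: [-1.0, -0.9, 1.6]
width: 0.0435
grasp_force: 40.0
s 0.059911715709998384
[ 0.   -0.   -0.24] [0. 0. 0.] rows>= 1.9
[ 0.022  0.36  -0.112] [-0.02  -0.098  0.081] rows>= 3.0
[ 0.027  0.372 -0.031] [-0.02  -0.101  0.083] rows>= 3.0
[0.056 0.357 0.053] [-0.02  -0.098  0.081] rows>= 2.9
[array([0.49140603, 0.08468874, 0.26027831]), array([ 0.50712532, -0.10106814,  0.27536096])] [ 0.52238228 -0.28136158  0.25      ]
```

```bash
python3 -m creep '0 0 -0.04 0 0 0 0.2;0 0 -0.09 0 0 0 0.2;0 0 -0.14 0 0 0 0.2;0 0 -0.19 0 0 0 0.2;0 0 -0.24 0 0 0 0.2' 
python3 -m creep '0.005 0.07 -0.04 -0.004 -0.02 0.016 0.2;0.009 0.14 -0.06 -0.008 -0.039 0.032 0.2;0.013 0.21 -0.08 -0.012 -0.059 0.049 0.2;0.018 0.285 -0.1 -0.016 -0.078 0.065 0.2;0.022 0.36 -0.112 -0.02 -0.098 0.081 0.2'
python3 -m creep '0.005 0.074 -0.006 -0.004 -0.02 0.016 0.2;0.011 0.149 -0.012 -0.008 -0.04 0.033 0.2;0.016 0.223 -0.018 -0.012 -0.06 0.05 0.2;0.022 0.298 -0.025 -0.016 -0.08 0.066 0.2;0.027 0.372 -0.031 -0.02 -0.101 0.083 0.2'
python3 -m creep '0.014 0.089 0.013 -0.005 -0.025 0.02 0.2;0.028 0.178 0.026 -0.01 -0.049 0.04 0.2;0.042 0.268 0.04 -0.015 -0.073 0.06 0.2;0.056 0.357 0.053 -0.02 -0.098 0.081 0.2;0.056 0.357 0.053 -0.02 -0.098 0.081 0.2'
python3 c.py .105 .060 p3
python3 -c "
from h import *
plan(over(-.034,-.068,.15))"
```

```text
time_s: 23.32
position: [0.4744, 0.2646, 0.2046]
eef_rot: [0.969, 0.083, 0.232, -0.02]
ft_force: [0.3, -0.2, -4.6]
width: 0.0434
grasp_force: 40.0
time_s: 23.95
position: [0.4904, 0.084, 0.2597]
eef_rot: [0.987, 0.019, 0.156, -0.014]
ft_force: [0.5, 0.4, -3.7]
width: 0.0432
grasp_force: 40.0
time_s: 24.58
position: [0.5065, -0.1018, 0.2744]
eef_rot: [0.996, -0.047, 0.077, -0.007]
ft_force: [-0.6, -0.2, -3.6]
width: 0.0433
grasp_force: 40.0
time_s: 25.2
position: [0.5221, -0.2838, 0.2468]
eef_rot: [0.994, -0.112, -0.002, -0.0]
ft_force: [0.1, 1.5, -4.3]
width: 0.0432
grasp_force: 40.0
tcp [ 0.5221 -0.2838  0.2468] tz [-0.004  0.001 -1.   ]
scene crate [ 0.5705 -0.2244] -11.71 1436 foot [ 0.5222 -0.2854] zmin 0.189 exp [ 0.5219 -0.2838  0.1868] tiltdeg [0.2 0.5] 230 rel [-0.0337 -0.0702]
side crate [ 0.567 -0.221] -12.64 1371 foot [ 0.5203 -0.2829] zmin 0.1914 exp [ 0.5219 -0.2838  0.1868] tiltdeg [ 0.1 -0.1] 279 rel [-0.032  -0.0707]
wrist crate [ 0.5704 -0.2177] -12.56 7500 foot [ 0.5214 -0.2796] zmin 0.1911 exp [ 0.5219 -0.2838  0.1868] tiltdeg [ 0.2 -0.1] 1066 rel [-0.0342 -0.0711]
[0.001 0.002 0.198] [-0.     0.001  0.   ] rows>= 1.6
```

```bash
python3 -m creep '0 -0.003 0.06 0 0 0 0.2;0 -0.003 0.13 0 0 0 0.2;0 -0.003 0.2 0 0 0 0.2;0 -0.003 0.26 0 0 0 0.2;0 -0.003 0.3 0 0 0 0.2' 
python3 -m creep '0 0 0.01 0 0 0 0.2;0 0 0.02 0 0 0 0.2;0 0 0.03 0 0 0 0.2;0 0 0.03 0 0 0 0.2'
python3 c.py .105 .060
```

```text
time_s: 25.98
position: [0.5223, -0.2776, 0.099]
eef_rot: [0.994, -0.109, -0.0, -0.0]
ft_force: [-0.9, -0.3, -3.4]
width: 0.0433
grasp_force: 40.0
time_s: 26.48
position: [0.523, -0.2797, 0.0852]
eef_rot: [0.994, -0.11, 0.0, 0.001]
ft_force: [0.4, 0.1, -4.1]
width: 0.0432
grasp_force: 40.0
tcp [ 0.523  -0.2797  0.0852] tz [ 0.    -0.001 -1.   ]
scene crate [ 0.5696 -0.2249] -12.52 1522 foot [ 0.5235 -0.2811] zmin 0.0306 exp [ 0.523  -0.2797  0.0252] tiltdeg [0.4 0. ] 116 rel [-0.0326 -0.0649]
side crate [ 0.5682 -0.2204] -13.55 1105 foot [ 0.5215 -0.2811] zmin 0.0025 exp [ 0.523  -0.2797  0.0252] tiltdeg [ 0.  -0.2] 118 rel [-0.0322 -0.0694]
wrist crate [ 0.5701 -0.2172] -13.28 21401 foot [ 0.5226 -0.2789] zmin 0.0035 exp [ 0.523  -0.2797  0.0252] tiltdeg [-0.   0.1] 1093 rel [-0.0328 -0.0707]
```

```bash
(python3 -m creep '0 0 0.008 0 0 0 0.2;0 0 0.016 0 0 0 0.2;0 0 0.024 0 0 0 0.2;0 0 0.03 0 0 0 0.2;0 0 0.034 0 0 0 0.2'
python3 -m creep '0 0 0.002 0 0 0 0.2;0 0 0.002 0 0 0 0.2'
python3 -m creep '0 0 0.002 0 0 0 0.2;0 0 0.002 0 0 0 0.2'
python3 -m creep '0 0 0.002 0 0 0 0.2;0 0 0.002 0 0 0 0.2') | grep -E 'posi|ft_'
```

```text
position: [0.5228, -0.2797, 0.0677]
ft_force: [-0.9, 0.6, -4.1]
position: [0.5229, -0.2797, 0.067]
ft_force: [0.6, 0.2, -4.0]
position: [0.5229, -0.2797, 0.066]
ft_force: [0.6, 0.1, -5.6]
position: [0.5229, -0.2797, 0.0649]
ft_force: [0.5, -0.4, -4.7]
```

```bash
(python3 -m creep '0 0 0.002 0 0 0 0.2;0 0 0.002 0 0 0 0.2'
python3 -m creep '0 0 0.002 0 0 0 0.2;0 0 0.002 0 0 0 0.2') | grep -E 'posi|ft_'
```

```text
position: [0.5231, -0.2798, 0.0648]
ft_force: [-1.1, 1.1, 4.1]
position: [0.5233, -0.2799, 0.0648]
ft_force: [-4.8, 2.7, 10.4]
```

```bash
python3 -m creep '0 0 -0.003 0 0 0 0.6;0 0 -0.003 0 0 0 0.8;0 0 -0.003 0 0 0 1;0 0 -0.003 0 0 0 1;0 0 -0.003 0 0 0 1'
python3 -m creep '0 0 -0.05 0 0 0 1;0 0 -0.15 0 0 0 1;0 0 -0.25 0 0 0 1;0 0 -0.34 0 0 0 1;0 0 -0.34 0 0 0 1'
python3 -m creep '-0.2 0 -0.05 0 0 0 1;-0.2 0 -0.05 0 0 0 1;-0.2 0 -0.05 0 0 0 1;-0.2 0 -0.05 0 0 0 1'
python3 - <<'E'
from h import *
for n in('scene','side'):
    im,d,W=cloud(n); cv2.imwrite(f'pics/end_{n}.png',cv2.resize(im[130:300,100:320] if n=='scene' else im[200:330,200:340],None,fx=3,fy=3)[:,:,::-1])
    P=W.reshape(-1,3);P=P[np.isfinite(P).all(1)]
    for k,H,g in(('tall',.132,[.605,-.2295,.005]),('a',.105,[.551,-.1485,.005]),('b',.105,[.5225,-.281,.005])):
        x,m,e=fit(P,H,np.array(g),0,0); print(n,k,x[:3].round(4),np.degrees(x[3:]).round(1),'rel',(Rz(CY).T@(x[:3]-np.r_[CR,0])).round(4))
o=bot.get_obs();print(o['time_s'],o['position'],o['grasp_force'])
E
```

```text
time_s: 29.12
position: [0.5229, -0.2797, 0.0643]
eef_rot: [0.994, -0.11, 0.0, 0.0]
ft_force: [0.4, 0.6, 0.2]
width: 0.0888
grasp_force: 0.0
time_s: 29.75
position: [0.5248, -0.281, 0.2391]
eef_rot: [0.994, -0.11, 0.004, 0.003]
ft_force: [0.5, 0.0, -0.3]
width: 0.0929
grasp_force: 0.0
time_s: 30.25
position: [0.4255, -0.2577, 0.2588]
eef_rot: [0.994, -0.11, 0.0, 0.0]
ft_force: [0.8, 0.3, -0.2]
width: 0.0932
grasp_force: 0.0
scene tall [ 0.6068 -0.2302  0.0055] [ 0. -0.] rel [0.0371 0.0005 0.0055]
scene a [ 0.5531 -0.149   0.0057] [0.3 0.2] rel [-0.0331  0.0679  0.0057]
scene b [ 0.5239 -0.2815  0.0052] [0.4 0. ] rel [-0.0325 -0.0678  0.0052]
side tall [ 0.6051 -0.2301  0.0055] [0.3 0.2] rel [0.0354 0.0002 0.0055]
side a [ 0.5499 -0.1487  0.0056] [-0.5 -0.1] rel [-0.0363  0.0675  0.0056]
side b [ 0.5215 -0.281   0.0056] [ 0.2 -0. ] rel [-0.035  -0.0678  0.0056]
30.35 [ 0.42588978 -0.25774625  0.25861954] 0.0
```

View pics/end_scene.png

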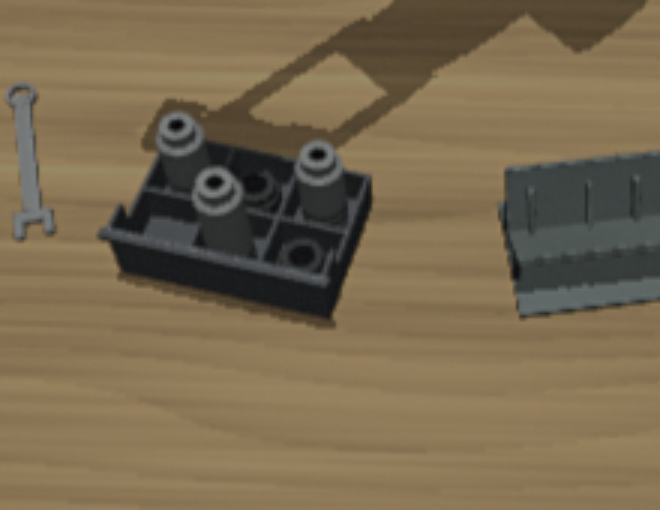

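The final crop shows all three holders upright in the crate: the short ones at (180,135) and (318,160) in the front row, and the tall one at (215,190) in the back row. Both hubs and the wrench look undisturbed.

```bash
python3 -c "
from cell import bot
print(bot.close_job())"
```

```text
the job is handed in; nothing more can be done
None
```

I handed the job in at about 30 s: the last camera fits show all three holders upright on their cell floors, the tall one in the back row and the two short ones in the front, with the hubs and wrench looking undisturbed; the jar was not re-checked, and hand-in returned no verdict.

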